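# Draw the spatula and hold it ready over the griddle

## Task

Draw the steel spatula up out of its slot in the wooden utensil stand and turn it so that it slants halfway between upright and level (about 45 degrees), blade down and the blade's straight end edge level from corner to corner, as a cook holds it ready to slip under food (the handle may slant to any side). Hold it still with the middle of the blade's end edge over the middle of the round griddle, raised about 5 cm above its plate and touching nothing but the gripper; the program finishes while still holding it there. Leave the griddle, the wooden paddle, the tumbler, the plates and the soap dispenser where they are.

Things in the scene. Friction and masses are not known exactly. Their poses are not given: they have to be found in the camera images.
- spatula: Loose steel spatula, 0.13 kg, 235 mm long, upright, blade down, in either slot of the stand; may lean a few degrees. Origin: middle of the blade's straight end edge (lowest point). z runs from that edge to the handle's end, y along the blade's width, x square to its faces. Blade 75 (y) x 4 (x), z 0-90; neck 16 x 5, z 87-137; handle 24 (y) x 14 (x), z 130-235. Both faces alike.
- spatula_grip (a point): Point in the middle of the spatula's handle, 205 mm along it from the blade's end edge, 30 mm below the handle's end; a good place to grip, across the 14 mm thickness. About 220 mm above the counter at the start. Axes as the spatula's.
- spatula_edge (a point): Middle of the blade's straight end edge, same point as the spatula's origin. Axes as the spatula's.
- stand: Fixed wooden block 150 (x) x 100 (y) x 95 mm high, origin under its centre. Two upright slots 9 (x) x 81 (y), 80 deep, floor 15 above the counter, 42.5 either side of centre along its x. Yaw within 0.5 rad of facing the robot; spatula and paddle axes parallel to it within a few degrees. Raise the spatula over 80 mm to clear it.
- griddle: Loose round aluminium griddle (0.8 kg) flat on the counter: disc 250 mm across, 12 thick, a steel loop on two sides reaching 149 from the centre along its +y and -y. Origin under its centre. Stand and griddle lie one left, one right of the robot's x axis, either way round.
- griddle_top (a point): Centre of the griddle's upper face, 12 mm above the counter.
- paddle: Loose wooden stirring paddle in the stand's other slot, 85 mm from the spatula: blade 74 wide, 4 thick, 95 tall; round handle 14 across; 165 long in all, so its top is about 180 above the counter, 70 lower than the spatula's. Leave alone. Origin: middle of its lower edge, z up the handle.
- tumbler: Clear glass tumbler, 72 mm across, 115 high, beyond the work. To be left alone. Origin under its centre.
- plates: Stack of five white ceramic plates, 210 mm across, about 51 high, on the left. To be left alone. Origin under its centre.
- dispenser: White plastic push soap dispenser, empty, 68 mm across, 164 high, its flat push head and spout at the top reaching 44 mm to its -x. On the right. To be left alone. Origin under its centre.

How it is judged:
On the way:
1. the spatula is drawn clear out of the stand, in the gripper (height (world z) of spatula_edge above 0.097 m and contact force between spatula and the fingers above 0.5 N), for 0.1 s.
At the end, for the whole second after the job is handed in: Gripper holds the spatula still, touching nothing else, blade down: 33 to 57 degrees from upright, blade edge level within 12 degrees, middle of the edge within 50 mm of the griddle's centre (from above) and 20 to 85 mm above its plate; griddle flat (contact force between spatula and the fingers above 0.5 N and angle between spatula's own z axis and vertical between 0.58 and 0.99 rad and angle between spatula's own y axis and vertical between 1.35 and 1.79 rad and horizontal distance between spatula_edge and griddle_top below 0.05 m and height (world z) of spatula_edge between 0.032 and 0.097 m and linear speed of spatula below 0.03 m/s and contact force between spatula and griddle below 0.1 N and contact force between spatula and stand below 0.1 N and contact force between spatula and paddle below 0.1 N and contact force between spatula and tumbler below 0.1 N and contact force between spatula and plates below 0.1 N and contact force between spatula and dispenser below 0.1 N and angle between griddle's own z axis and vertical below 0.05 rad); the arm keeps its last pose, push and grip.
It fails at once if the griddle is shoved or knocked over (distance of griddle from where it was at the start of the episode above 0.025 m or angle between griddle's own z axis and vertical above 0.35 rad).
It fails at once if the glass tumbler is shoved or knocked over (distance of tumbler from where it was at the start of the episode above 0.025 m or angle between tumbler's own z axis and vertical above 0.35 rad).
It fails at once if the plate stack is shoved or knocked over (distance of plates from where it was at the start of the episode above 0.025 m or angle between plates's own z axis and vertical above 0.35 rad).
It fails at once if the soap dispenser is shoved or knocked over (distance of dispenser from where it was at the start of the episode above 0.025 m or angle between dispenser's own z axis and vertical above 0.35 rad).
It fails at once if the wooden paddle is shoved or knocked over (distance of paddle from where it was at the start of the episode above 0.025 m or angle between paddle's own z axis and vertical above 0.35 rad).
It also fails if it takes over 35 s, if anything falls off the work surface, if the arm or the gripper's body presses on something with over 40 N, if the wrist force passes 120 N, or if a joint passes its speed limit or range.

## Robot

A 7-joint arm with a two-finger parallel gripper is mounted at the origin on the work surface. World frame = base frame: x ahead of the robot, y to its left, z up, the work surface at z = 0. Lengths are in m, angles in rad, forces in N, time in s.
With the tool pointing down it reaches from about 0.35 to 0.9 m from the base axis. Payload 8.1 kg.
Tool frame: the origin (TCP) lies midway between the tips of the shut fingers; the grasp point (between the pads) lies manip.tcp_to_grasp behind it (manip.tcp_to_grasp is the distance from the TCP to the grasp point, in m); z points along the fingers, y is the line along which they close (so a half turn about z gives the same grasp; the last joint's range is limited). The gripper opens to 85 mm and grips with 20 to 120 N. Pads are 22 mm wide; open, the fingers measure 114 mm over their backs; the gripper's body (76 mm by 85 mm) begins 54 mm behind the grasp point. The pads swing forward as they close: fully open they stand 13 mm farther back than shut.
Start: joints at [1.072, 0.434, 0.025, 1.573, -0.012, 1.134, -0.075], TCP at [0.241, -0.577, 0.2] pointing down, gripper open.
Joint ranges: [-2.62, 2.62], [-0.44, 2.09], [-1.27, 1.32], [0.08, 2.57], [-1.32, 4.46], [0.12, 2], [-2.74, 2.74]. Speed limits (rad/s): [2.22, 2.22, 3.01, 3.01, 3.14, 3.14, 3.14].

## Interface

Orientations are given as a unit quaternion [x, y, z, w].
In Python, from bench import manip gives the robot as it stands.
- The arm moves only by the tool send_rows, never from a script. Its argument "commands" is a list of rows, each a list of 3 entries, a list of its own where there are three numbers: the shift along the tool's x, y, z in mm, then the turn about the tool's z in degrees, then the finger opening in mm, from 0 to 85.4. In form: [[[x, y, z], yaw, gripper], ...]. A call has 1 to 10 rows; each row shifts and turns the commanded pose from where the row before left it, along the tool's axes as they then stand; what a row does not reach is not made up. A row lasts 1/12 s, in which the tool goes at most 41.7 mm and 7.16 degrees, less where a joint would pass 70% of its speed; a pose out of reach is approached as far as the arm can. A call with a gripper value outside its range is refused whole. The fingers move at their own pace and stop on an object; "force" is the grip in N (left out, the last holds). Time passes only in rows, so rows that do not move let the fingers close. It gives the time, the measured TCP pose, the force, the opening and the grip force at its end, in the units of the state.
- manip.state(): the state, without advancing time (a new reading comes with each control period).
- manip.read_camera(name): name is "scene" or "top"; returns a dict with "color" (420x560x3 uint8, blue, green, red), "camera_matrix" (3x3 intrinsics, pixels), "pose" (4x4, takes a point from camera to world coordinates). Camera axes: x right, y down, z forward; pixel columns grow to the right and rows downward; lengths in m; the calibration is good to about 2 mm. A picture is of the moment at which its call begins. There is no depth.
- manip.sign_off(): hands the job in; it is judged then, once.
The state is a dict: "t": time; "joint_pos": joint angles; "qd": joint speeds; "effort": joint torques, N m; "ee_pos": TCP position; "orientation": TCP orientation; "wrist_force": force on the tool from outside, world axes, zero at the start; "wrist_torque": the same for the moment, N m; "width": finger opening in m; "grasp_force": force on a finger pad.
Only numpy, scipy, OpenCV 4.12 (cv2) and the standard library are available. Lean on these libraries where they do the work, as an engineer would, in place of code of your own. Each camera call takes 0.05 s, during which the arm holds its last target. There are 200 camera calls.

## Working session

There is one attempt and no reset: what is moved stays moved. The work goes in short steps, Python scripts to look and compute and a tool call to move; the robot and the scene stay as the last step left them, time stands still between calls to the robot, and variables do not carry over. Pictures are saved under pics/ and viewed, at most 10 in all, crops included, and the job is handed in when it is done.

Besides the shell and the picture viewer there is one more tool, called after ">>>" in YAML: its name, and indented under it one key for each argument. send_rows: Moves the arm, as the interface text tells. Its arguments: {"type":"object","properties":{"commands":{"type":"array","items":{"type":"array"}},"force":{"type":"number"}},"required":["commands"]}

```bash
mkdir -p pics; ls; python3 - <<'E'
from bench import manip
import cv2,numpy as np
s=manip.state();print({k:np.round(v,3) for k,v in s.items()},manip.tcp_to_grasp)
for n in("scene","top"):
    c=manip.read_camera(n);cv2.imwrite(f"pics/{n}0.png",c["color"]);print(n,c["camera_matrix"].round(1).tolist(),c["pose"].round(3).tolist())
E
```

```text
pics
{'t': np.float64(0.0), 'joint_pos': array([ 1.072,  0.435,  0.025,  1.574, -0.012,  1.134, -0.075]), 'qd': array([-0.001, -0.001, -0.001,  0.001, -0.001,  0.   , -0.   ]), 'effort': array([-0.0000e+00, -6.7046e+01,  1.0250e+00, -3.1620e+01,  1.5000e-02,
        1.2000e-02,  0.0000e+00]), 'ee_pos': array([ 0.241, -0.576,  0.199]), 'orientation': array([ 0.98 ,  0.197, -0.   , -0.001]), 'wrist_force': array([ 0.317,  0.169, -0.216]), 'wrist_torque': array([ 0.05 ,  0.063, -0.006]), 'grasp_force': np.float64(0.0), 'width': np.float64(0.085)} 0.0187
scene [[383.0, 0.0, 277.9], [0.0, 383.0, 214.9], [0.0, 0.0, 1.0]] [[-0.198, 0.652, -0.732, 1.486], [0.98, 0.126, -0.153, 0.204], [-0.007, -0.748, -0.664, 0.948], [0.0, 0.0, 0.0, 1.0]]
top [[472.8, 0.0, 278.3], [0.0, 472.8, 214.9], [0.0, 0.0, 1.0]] [[0.037, -0.974, 0.224, 0.233], [-0.999, -0.037, 0.003, -0.002], [0.006, -0.224, -0.975, 1.94], [0.0, 0.0, 0.0, 1.0]]
```

View pics/scene0.png

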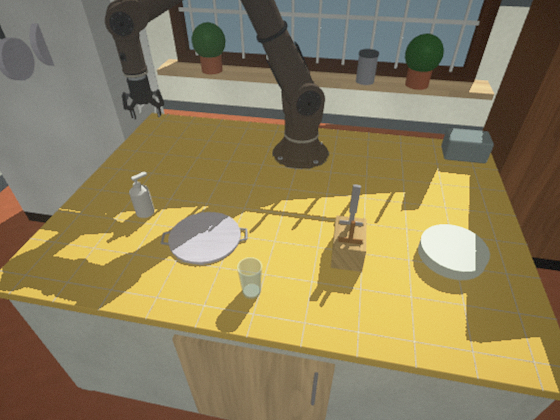

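View pics/top0.png

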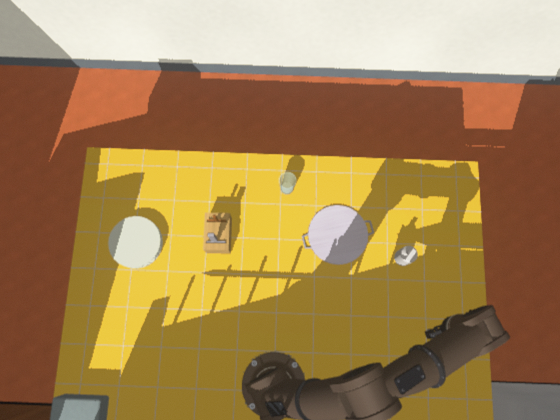

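The stand is on the left (scene ~(350,243), top ~(217,233)) with the spatula in the slot nearest the robot. The griddle is at top ~(338,235), the dispenser at (405,255), the tumbler at (288,183) and the plates at (135,242). I'll zoom in on the stand.

```bash
python3 - <<'E'
import cv2,numpy as np
a=cv2.imread("pics/scene0.png")[175:275,310:390];b=cv2.imread("pics/top0.png")[205:260,195:239]
a=cv2.resize(a,(400,500),interpolation=cv2.INTER_CUBIC);b=cv2.resize(b,(400,500),interpolation=cv2.INTER_CUBIC)
cv2.imwrite("pics/crop0.png",np.hstack([a,b]))
E
```

```text
(no output)
```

View pics/crop0.png

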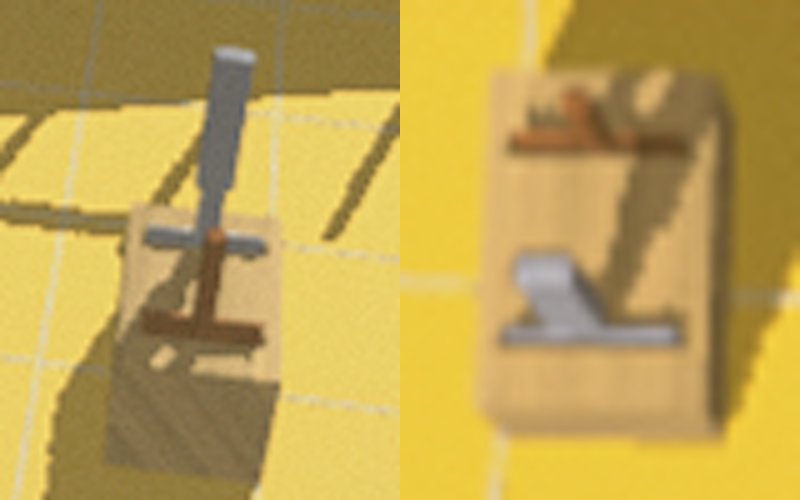

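The left crop shows the handle's top at about (235,55) and the blade's top edge from (143,236) to (265,242). The right crop has the handle's top at about (545,268) and the blade's top from (500,335) to (680,333). I'll triangulate these and find the griddle.

```bash
cat >h.py <<'E'
import cv2,numpy as np
from bench import manip
C={}
def cam(n):
    if n not in C: C[n]=manip.read_camera(n)
    return C[n]
def ray(n,p):
    c=cam(n);d=c["pose"][:3,:3]@np.linalg.solve(c["camera_matrix"],[p[0],p[1],1]);return c["pose"][:3,3],d/np.linalg.norm(d)
def onz(n,p,z):
    o,d=ray(n,p);return (o+d*(z-o[2])/d[2]).round(4)
def tri(ps,pt):
    A=0;b=0
    for n,p in(("scene",ps),("top",pt)):
        o,d=ray(n,p);M=np.eye(3)-np.outer(d,d);A=A+M;b=b+M@o
    x=np.linalg.solve(A,b);return x.round(4),[round(float(np.linalg.norm((np.eye(3)-np.outer(d,d))@(x-o))),4) for o,d in(ray("scene",ps),ray("top",pt))]
def proj(n,X):
    c=cam(n);x=np.linalg.inv(c["pose"])@np.r_[X,1];u=c["camera_matrix"]@x[:3];return u[:2]/u[2]
E
python3 - <<'E'
from h import *
S=lambda u,v:(310+u/5-.4,175+v/5-.4)
T=lambda u,v:(195+(u-400)/9.09-.45,205+v/9.09-.45)
print("htop",tri(S(235,55),T(545,268)))
for a,b in(((143,234),(500,335)),((265,240),(680,333))):print("blade",tri(S(*a),T(*b)),onz("scene",S(*a),.105),onz("top",T(*b),.105))
print("stand top",[onz("top",T(*p),.095) for p in((492,70),(722,78),(715,425),(482,410))])
print("stand scene",[onz("scene",S(*p),.095) for p in((133,205),(280,218),(278,380),(110,345))])
im=cam("top")["color"];hsv=cv2.cvtColor(im,cv2.COLOR_BGR2HSV)
m=((hsv[...,1]<75)).astype(np.uint8);m[:,:300]=0;m[:,375:]=0;m[:190]=0;m[280:]=0
m=cv2.morphologyEx(m,cv2.MORPH_OPEN,np.ones((9,9)))
ct=max(cv2.findContours(m,0,1)[0],key=cv2.contourArea);e=cv2.fitEllipse(ct);print("griddle",e,onz("top",e[0],.012))
for n,p in(("scene",(205,238)),):print(onz(n,p,.012))
E
```

```text
htop (array([0.5402, 0.2471, 0.2492]), [0.001, 0.001])
blade (array([0.5399, 0.2458, 0.1054]), [0.0385, 0.0385]) [0.5497 0.2079 0.105 ] [0.5364 0.2845 0.105 ]
blade (array([0.5411, 0.2468, 0.1008]), [0.0392, 0.0392]) [0.5404 0.2857 0.105 ] [0.5402 0.2069 0.105 ]
stand top [array([0.6559, 0.298 , 0.095 ]), array([0.6562, 0.1966, 0.095 ]), array([0.5022, 0.1905, 0.095 ]), array([0.5049, 0.2915, 0.095 ])]
stand scene [array([0.5112, 0.199 , 0.095 ]), array([0.5056, 0.2957, 0.095 ]), array([0.6541, 0.299 , 0.095 ]), array([0.6442, 0.1964, 0.095 ])]
griddle ((337.61346435546875, 234.2564239501953), (58.15237045288086, 59.39076614379883), 130.30841064453125) [ 0.6023 -0.2457  0.012 ]
[ 0.6191 -0.2356  0.012 ]
```

>>> send_rows:
  commands:
    - [[0,0,-35],7,85]
    - [[0,0,-35],7,85]
    - [[0,0,-35],7,85]
    - [[13,-32.5,0],0,85]
    - [[13,-32.5,0],0,85]
    - [[13,-32.5,0],0,85]
    - [[13,-32.5,0],0,85]
    - [[13,-32.5,0],0,85]
    - [[13,-32.5,0],0,85]
    - [[13,-32.5,0],0,85]

```text
t: 1.03
ee_pos: [0.3254, -0.3449, 0.3045]
orientation: [1.0, 0.015, -0.0, 0.0]
wrist_force: [0.8, -0.4, 0.6]
width: 0.0849
grasp_force: 0.0
```

>>> send_rows:
  commands:
    - [[13,-32.5,0],0,85]
    - [[13,-32.5,0],0,85]
    - [[13,-32.5,0],0,85]
    - [[13,-32.5,0],0,85]
    - [[13,-32.5,0],0,85]
    - [[13,-32.5,0],0,85]
    - [[13,-32.5,0],0,85]
    - [[13,-32.5,0],0,85]
    - [[13,-32.5,0],0,85]
    - [[13,-32.5,0],0,85]

```text
t: 1.87
ee_pos: [0.4458, -0.0163, 0.3046]
orientation: [1.0, 0.014, 0.0, 0.0]
wrist_force: [1.5, -0.0, -0.0]
width: 0.0852
grasp_force: 0.0
```

>>> send_rows:
  commands:
    - [[13,-32.5,0],0,85]
    - [[13,-32.5,0],0,85]
    - [[13,-32.5,0],0,85]
    - [[13,-32.5,0],0,85]
    - [[13,-32.5,0],0,85]
    - [[13,-32.5,0],0,85]
    - [[13,-32.5,0],0,85]
    - [[10,-25,0],0,85]
    - [[0,0,0],0,85]
    - [[0,0,0],0,85]

```text
t: 2.7
ee_pos: [0.5389, 0.239, 0.3037]
orientation: [1.0, 0.016, -0.001, -0.0]
wrist_force: [-0.7, -0.8, -0.5]
width: 0.0851
grasp_force: 0.0
```

```bash
python3 - <<'E'
from h import *
s=manip.state();print(s["ee_pos"].round(4),s["joint_pos"].round(2),s["t"])
a=cam("scene")["color"].copy()
for t in np.linspace(0,6.28,60): cv2.circle(a,tuple(int(round(q)) for q in proj("scene",[.602+.125*np.cos(t),-.246+.125*np.sin(t),.012])),0,(0,0,255),-1)
cv2.imwrite("pics/s1.png",np.hstack([cv2.resize(a[130:260,310:400],(360,520)),cv2.resize(a[195:285,145:265],(440,330)).__class__(np.pad(cv2.resize(a[195:285,145:265],(440,330)),((0,190),(0,0),(0,0))))]) if 0 else np.hstack([cv2.resize(a[130:260,310:400],(360,520)),np.pad(cv2.resize(a[195:285,145:265],(440,330)),((0,190),(0,0),(0,0)))]))
E
```

```text
[0.5389 0.239  0.3037] [-0.15  0.36 -0.51  1.46  0.18  1.36 -2.21] 2.7
```

View pics/s1.png

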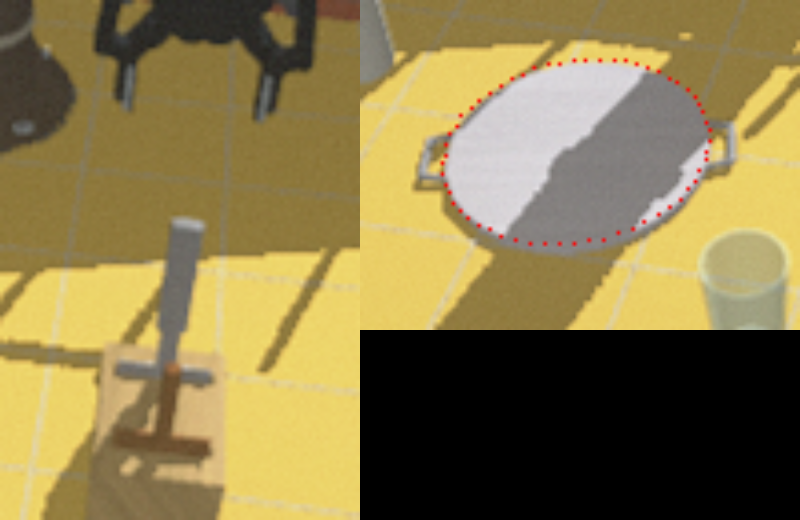

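The gripper straddles the handle from above, with fingers on both sides of its top at crop (187,223). The red fit circle matches the griddle. I'll descend and grip lightly across the width.

>>> send_rows:
  commands:
    - [[2,-8,0],0,85]
    - [[0,0,15],0,85]
    - [[0,0,15],0,85]
    - [[0,0,15],0,85]
    - [[0,0,15],0,85]
    - [[0,0,15],0,85]
    - [[0,0,15],0,85]
    - [[0,0,14],0,85]
    - [[0,0,0],0,85]
    - [[0,0,0],0,85]
  force: 25

```text
t: 3.58
ee_pos: [0.541, 0.2445, 0.2005]
orientation: [1.0, 0.014, -0.0, 0.0]
wrist_force: [-0.0, -0.2, 0.1]
width: 0.085
grasp_force: 0.0
```

>>> send_rows:
  commands:
    - [[0,0,0],0,15]
    - [[0,0,0],0,15]
    - [[0,0,0],0,15]
    - [[0,0,0],0,15]
    - [[0,0,0],0,15]
    - [[0,0,0],0,15]
    - [[0,0,0],0,15]
    - [[0,0,0],0,15]
    - [[0,0,0],0,15]
    - [[0,0,0],0,15]
  force: 25

```text
t: 4.42
ee_pos: [0.5413, 0.2458, 0.2009]
orientation: [1.0, 0.015, 0.0, -0.0]
wrist_force: [-0.3, 1.1, 5.3]
width: 0.0234
grasp_force: 29.0
```

>>> send_rows:
  commands:
    - [[0,0,-8],0,15]
    - [[0,0,-10],0,15]
    - [[0,0,-10],0,15]
    - [[0,0,-10],0,15]
    - [[0,0,-10],0,15]
    - [[0,0,-10],0,15]
    - [[0,0,-10],0,15]
    - [[0,0,-4],0,15]
    - [[0,0,0],0,15]
    - [[0,0,0],0,15]

```text
t: 5.25
ee_pos: [0.5411, 0.2454, 0.2725]
orientation: [1.0, 0.015, 0.0, 0.0]
wrist_force: [-0.4, -0.1, -1.7]
width: 0.0231
grasp_force: 28.3
```

```bash
python3 - <<'E'
from h import *
s=manip.state();print(s["ee_pos"].round(4),s["joint_pos"].round(2),s["wrist_force"].round(1),s["width"])
a=cam("scene")["color"][110:260,310:400];b=cam("top")["color"][195:255,190:240]
cv2.imwrite("pics/s2.png",np.hstack([cv2.resize(a,(360,600)),cv2.resize(b,(430,600))]))
E
```

```text
[0.5411 0.2454 0.2725] [-0.16  0.39 -0.51  1.51  0.19  1.3  -2.23] [-0.4 -0.1 -1.7] 0.023134164019436174
```

View pics/s2.png

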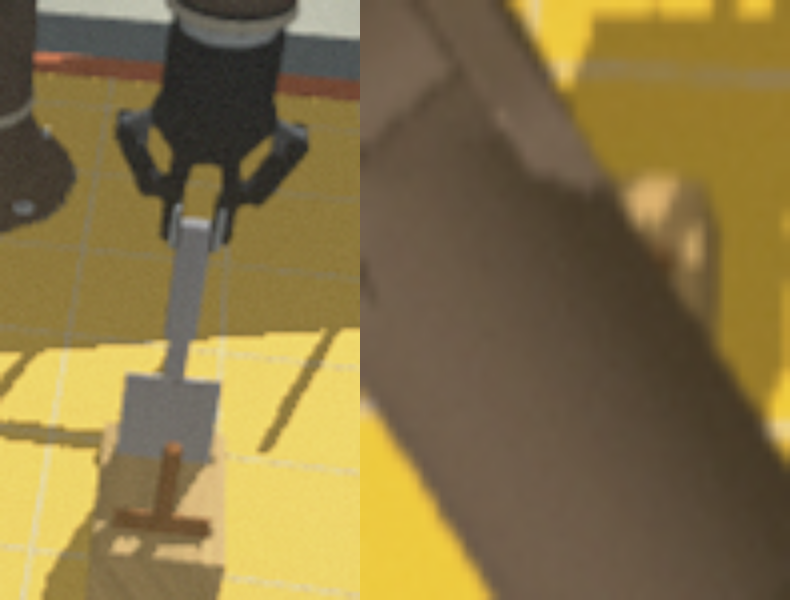

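The blade's lower end is still just inside the slot, the handle is between the pads, and the paddle is untouched. Next I'll tilt it against the slot rim by swinging the handle toward the robot.

>>> send_rows:
  commands:
    - [[-3,0,0],0,15]
    - [[-10,0,0.3],0,15]
    - [[-10,0,0.8],0,15]
    - [[-10,0,1.3],0,15]
    - [[-10,0,1.9],0,15]
    - [[-10,0,2.4],0,15]
    - [[0,0,0],0,15]
    - [[0,0,0],0,15]
  force: 20

```text
t: 6.02
ee_pos: [0.4874, 0.2438, 0.266]
orientation: [1.0, 0.015, 0.0, 0.0]
wrist_force: [0.4, 1.4, -0.4]
width: 0.0231
grasp_force: 27.9
```

```bash
python3 - <<'E'
from h import *
s=manip.state();print(s["ee_pos"].round(4),s["joint_pos"].round(2),s["wrist_force"].round(1),s["wrist_torque"].round(2))
a=cam("scene")["color"][110:260,310:400]
cv2.imwrite("pics/s3.png",cv2.resize(a,(360,600)))
E
```

```text
[0.4874 0.2438 0.266 ] [-0.15  0.31 -0.53  1.63  0.16  1.24 -2.26] [ 0.4  1.4 -0.4] [ 0.08 -0.11  0.02]
```

View pics/s3.png

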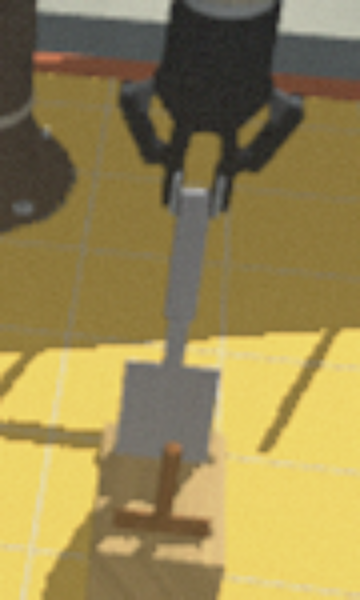

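The spatula is tilting about the rim, with the blade's lower end still in the slot and low forces. I'll continue.

>>> send_rows:
  commands:
    - [[-10,0,2.9],0,15]
    - [[-9.7,0,3.4],0,15]
    - [[-9.5,0,3.9],0,15]
    - [[-9.3,0,4.4],0,15]
    - [[-9,0,4.9],0,15]
    - [[-8.8,0,5.4],0,15]
    - [[-8.5,0,5.8],0,15]
    - [[0,0,0],0,15]

```text
t: 6.73
ee_pos: [0.4226, 0.2426, 0.236]
orientation: [1.0, 0.015, 0.001, -0.0]
wrist_force: [-2.8, -0.9, 14.3]
width: 0.0234
grasp_force: 30.5
```

>>> send_rows:
  commands:
    - [[-8.2,0,6.3],0,15]
    - [[-7.8,0,6.7],0,15]
    - [[-7.5,0,7.1],0,15]
    - [[-7.1,0,7.5],0,15]
    - [[-2,0,2.5],0,15]
    - [[0,0,0],0,15]
    - [[0,0,0],0,15]

```text
t: 7.32
ee_pos: [0.3908, 0.2422, 0.2075]
orientation: [1.0, 0.015, 0.001, -0.001]
wrist_force: [-10.2, -3.8, 29.1]
width: 0.0231
grasp_force: 37.1
```

```bash
python3 - <<'E'
from h import *
s=manip.state();print(s["ee_pos"].round(4),s["joint_pos"].round(2),s["wrist_force"].round(1),s["wrist_torque"].round(2))
a=cam("scene")["color"][110:260,310:400]
cv2.imwrite("pics/s4.png",cv2.resize(a,(360,600)))
E
```

```text
[0.3908 0.2422 0.2075] [-0.18  0.21 -0.58  1.91  0.13  1.06 -2.35] [-10.2  -3.8  29.1] [-0.96  2.   -0.12]
```

View pics/s4.png

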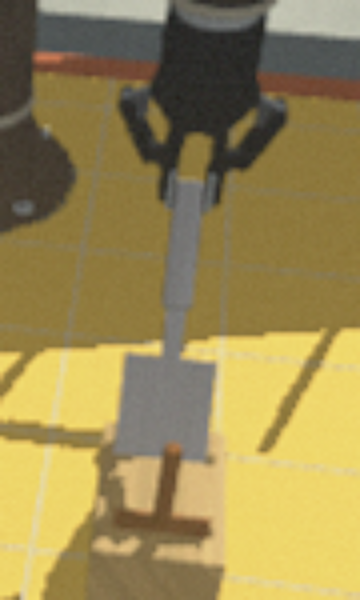

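The tilt is near 45° with the edge jammed lightly in the slot. I'll grip hard and draw it out along its own axis, then up.

>>> send_rows:
  commands:
    - [[0,0,0],0,15]
    - [[0,0,0],0,15]
    - [[0,0,-3],0,15]
    - [[-2,0,-3],0,15]
    - [[-4,0,-5],0,15]
    - [[0,0,-10],0,15]
    - [[0,0,-15],0,15]
    - [[0,0,-15],0,15]
    - [[0,0,0],0,15]
    - [[0,0,0],0,15]
  force: 120

```text
t: 8.2
ee_pos: [0.385, 0.241, 0.2566]
orientation: [1.0, 0.014, 0.0, -0.0]
wrist_force: [0.2, -0.3, -2.5]
width: 0.0214
grasp_force: 122.5
```

```bash
python3 - <<'E'
from h import *
s=manip.state();print(s["ee_pos"].round(4),s["joint_pos"].round(2),s["wrist_force"].round(1),s["wrist_torque"].round(2))
a=cam("scene")["color"][100:250,310:400]
cv2.imwrite("pics/s5.png",cv2.resize(a,(360,600)))
E
```

```text
[0.385  0.241  0.2566] [-0.16  0.16 -0.58  1.84  0.09  1.17 -2.32] [ 0.2 -0.3 -2.5] [-0.02  0.11  0.01]
```

View pics/s5.png

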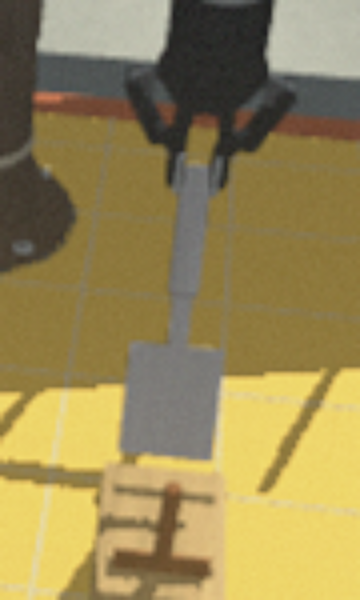

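```bash
cat >>h.py <<'E'
def fit(px,yaw=.03,off=(0,0)):
    """px: list of (y,z,u,v) spatula points (x=0); fit tilt, grip distance L, small y offset"""
    from scipy.optimize import least_squares
    s=manip.state();g=s["ee_pos"]+[0,0,manip.tcp_to_grasp]
    q=s["orientation"];yaw=2*np.arctan2(q[1],q[0]);X=np.array([np.cos(yaw),np.sin(yaw),0]);Y=np.array([-np.sin(yaw),np.cos(yaw),0])
    def P(p,y,z):
        a=np.array([0,0,1])*np.cos(p[0])-X*np.sin(p[0]);roll=p[3]
        return g+a*(z-p[1])+Y*(y+p[2]+roll*(z-p[1]))-a*roll*y
    r=least_squares(lambda p:np.r_[np.ravel([proj("scene",P(p,y,z))-[u,v] for y,z,u,v in px]),(p[1]-.2045)*100],[.75,.2045,0,0])
    print("tilt deg",np.degrees(r.x[0]).round(1),"L",r.x[1:].round(4),"res",np.round(r.fun,1),"edge",P(r.x,0,0).round(4))
E
python3 - <<'E'
from h import *
S=lambda u,v:(310+u/4-.4,100+v/4-.4)
fit([(y,z)+S(u,v) for y,z,u,v in((-.0375,0,120,455),(.0375,0,211,459),(-.0375,.09,130,343),(.0375,.09,222,349),(0,.235,197,166),(0,.135,181,290))])
E
```

```text
tilt deg 38.2 L [ 0.2055 -0.0008 -0.0106] res [-0.1 -1.   0.2  0.2  0.1 -0.2  0.3  0.3 -0.6  0.5  0.3  0.3  0.1] edge [0.5115 0.2457 0.1129]
```

>>> send_rows:
  commands:
    - [[0,5,-3],0,15]
    - [[1,10,0],0,15]
    - [[2,15,0],0,15]
    - [[3,20,0],0,15]
    - [[3,20,0],0,15]
    - [[3,20,0],0,15]
    - [[3,20,0],0,15]
    - [[3,20,0],0,15]
    - [[3,20,0],0,15]
    - [[3,20,0],0,15]

```text
t: 9.13
ee_pos: [0.4132, 0.0701, 0.2586]
orientation: [1.0, 0.015, -0.001, 0.0]
wrist_force: [-0.5, -0.5, -1.0]
width: 0.021
grasp_force: 122.4
```

>>> send_rows:
  commands:
    - [[3,20,0],0,15]
    - [[3,20,0],0,15]
    - [[3,20,0],0,15]
    - [[3,20,0],0,15]
    - [[3,20,0],0,15]
    - [[3,20,0],0,15]
    - [[3,20,0],0,15]
    - [[3,20,0],0,15]
    - [[3,20,0],0,15]
    - [[3,20,0],0,15]

```text
t: 9.97
ee_pos: [0.4489, -0.1287, 0.2585]
orientation: [1.0, 0.015, -0.001, -0.0]
wrist_force: [0.9, 0.4, -0.8]
width: 0.0214
grasp_force: 122.4
```

>>> send_rows:
  commands:
    - [[3,20,0],0,15]
    - [[3,20,0],0,15]
    - [[3,20,0],0,15]
    - [[3,20,0],0,15]
    - [[0,15,0],0,15]
    - [[0,10,0],0,15]
    - [[0,5,0],0,15]
    - [[0,0,0],0,15]
    - [[0,0,0],0,15]

```text
t: 10.72
ee_pos: [0.4646, -0.2363, 0.2588]
orientation: [1.0, 0.015, -0.0, -0.0]
wrist_force: [0.2, -0.3, -0.9]
width: 0.0213
grasp_force: 122.4
```

```bash
python3 - <<'E'
from h import *
s=manip.state();print(s["ee_pos"].round(4),s["joint_pos"].round(2),s["wrist_force"].round(1),s["wrist_torque"].round(2))
a=cam("scene")["color"][110:290,140:280];b=cam("top")["color"][190:310,280:380]
cv2.imwrite("pics/s6.png",np.hstack([cv2.resize(a,(420,540)),cv2.resize(b,(350,420)).copy() if 0 else np.pad(cv2.resize(b,(350,420)),((0,120),(0,0),(0,0)))]))
E
```

```text
[ 0.4646 -0.2363  0.2588] [ 0.5   0.23 -0.16  1.72  0.04  1.19 -1.21] [ 0.2 -0.3 -0.9] [-0.03  0.06 -0.05]
```

View pics/s6.png

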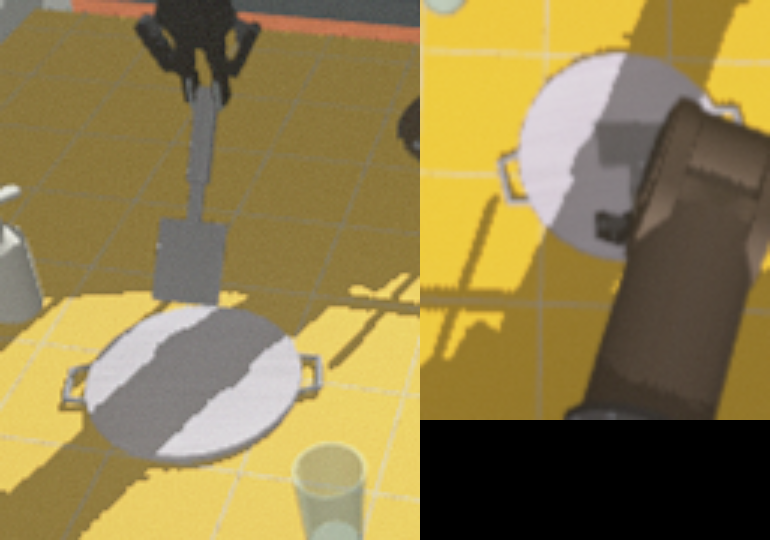

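The scene crop shows the blade hanging above the griddle with its edge from (153,299) to (218,305). The top crop shows the blade's left edge between (597,123) and (601,166). I'll fit both jointly.

```bash
python3 - <<'E'
from h import *
from scipy.optimize import least_squares
S=lambda u,v:(140+u/3-.33,110+v/3-.33);T=lambda u,v:(280+(u-420)/3.5-.36,190+v/3.5-.36)
px=[("scene",y,z)+S(u,v) for y,z,u,v in((-.0375,0,153,299),(.0375,0,218,305),(-.0375,.09,160,220),(.0375,.09,226,226),(0,.235,208,90))]
px+=[("top",y,z)+T(u,v) for y,z,u,v in((.0375,0,597,123),(.0375,.09,601,166))]
s=manip.state();g=s["ee_pos"]+[0,0,manip.tcp_to_grasp]
X=np.array([1,.03,0]);Y=np.array([-.03,1,0])
def P(p,y,z):
    a=np.array([0,0,1])*np.cos(p[0])-X*np.sin(p[0]);return g+a*(z-p[1])+Y*(y+p[2]+p[3]*(z-p[1]))-a*p[3]*y
f=lambda p:np.r_[np.ravel([proj(n,P(p,y,z))-[u,v] for n,y,z,u,v in px]),(p[1]-.2045)*300]
r=least_squares(f,[.75,.2045,0,0]);print(np.degrees(r.x[0]),r.x,P(r.x,0,0),r.fun.round(1))
for d in(33,38,43,48):
    q=least_squares(lambda p:f(np.r_[np.radians(d),p]),r.x[1:]);print(d,q.cost.round(2),q.x.round(4))
E
```

```text
47.07817399646689 [ 0.82166914  0.20794082 -0.00602782 -0.0198863 ] [ 0.61712934 -0.23316541  0.13612075] [-0.9  0.3 -0.3  0.3  0.  -0.6  0.2 -0.8  0.2  0.3 -1.3 -0.2  0.1  1.5
  1. ]
33 90.84 [ 0.2117 -0.0046  0.0546]
38 38.56 [ 0.21   -0.0049  0.0297]
43 10.5 [ 0.2087 -0.0055  0.003 ]
48 4.0 [ 0.2078 -0.0062 -0.0252]
```

The joint fit gives a tilt of 47°, which matches the geometry, with the edge at (.617, -.233, .136). I'll shift and lower it.

>>> send_rows:
  commands:
    - [[-2,2,9],0,15]
    - [[-2,2,9],0,15]
    - [[-2,2,9],0,15]
    - [[-2,2,9],0,15]
    - [[-2,2,9],0,15]
    - [[-2,1,9],0,15]
    - [[-2,1,9],0,15]
    - [[-1,1,8],0,15]
    - [[0,0,0],0,15]
    - [[0,0,0],0,15]

```text
t: 11.75
ee_pos: [0.4499, -0.2504, 0.1876]
orientation: [1.0, 0.015, -0.0, -0.0]
wrist_force: [-0.2, -0.1, -0.3]
width: 0.0213
grasp_force: 122.4
```

>>> send_rows:
  commands:
    - [[0,0,0],0,15]
    - [[0,0,0],0,15]
    - [[0,0,0],0,15]
    - [[0,0,0],0,15]
    - [[0,0,0],0,15]
    - [[0,0,0],0,15]
    - [[0,0,0],0,15]
    - [[0,0,0],0,15]
    - [[0,0,0],0,15]
    - [[0,0,0],0,15]

```text
t: 12.58
ee_pos: [0.4501, -0.2505, 0.188]
orientation: [1.0, 0.015, 0.0, 0.0]
wrist_force: [0.2, -0.4, -1.1]
width: 0.0212
grasp_force: 122.4
```

```bash
python3 - <<'E'
from h import *
s=manip.state();print(s["ee_pos"].round(4),s["wrist_force"].round(1),s["t"])
a=cam("scene")["color"][130:290,140:280];b=cam("top")["color"][190:310,280:380]
cv2.imwrite("pics/s7.png",np.hstack([cv2.resize(a,(420,480)),np.pad(cv2.resize(b,(350,420)),((0,60),(0,0),(0,0)))]))
E
```

```text
[ 0.4501 -0.2505  0.188 ] [ 0.2 -0.4 -1.1] 12.5833
```

View pics/s7.png

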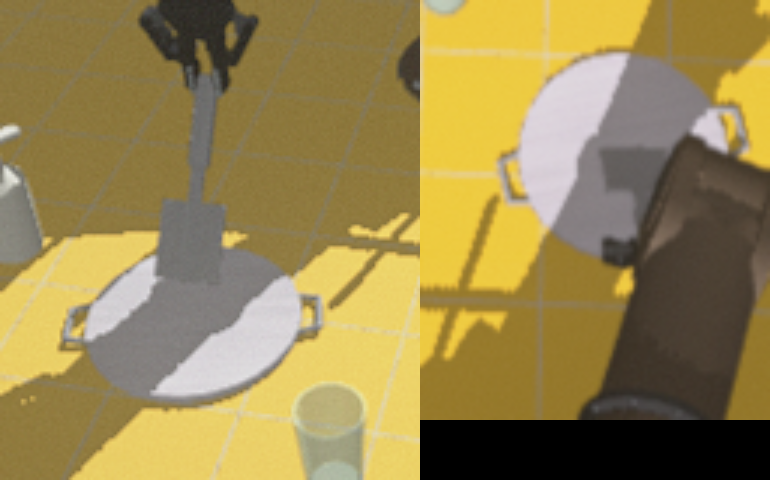

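The edge sits over the griddle's middle: its top-crop left corner is at (600,148) and the griddle's centre is at about (624,157). It is clear of the plate and steady, so I'm handing in.

```bash
python3 -c "
from bench import manip
print(manip.sign_off())"
```

```text
the job is handed in; nothing more can be done
None
```

I drew the spatula out of the stand, tilted it to about 47° against the slot rim, and handed the job in at 12.6 s with the gripper holding it still, blade edge over the griddle's middle about 5 cm above the plate by camera fit; no verdict was returned.

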